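# Find the shaft flat and hold the stop collar on it

### The job

Take the drive off the gearmotor first: twist the controller's black spring-return knob clockwise right to its stop, then let go so that it springs back. Next turn the motor's upright steel shaft until its red-marked flat squarely faces the brass set screw's side of the blue collar; then raise the loose collar up the shaft until its set screw is opposite the flat (collar top no higher than the shaft end). Finish while still holding the collar there, steady, so that a colleague can tighten the screw, and leave everything else on the table where it is.

Things in the scene. Friction and masses are not known exactly. Their poses are not given: they have to be found in the camera images.
- stand: Gearmotor bench stand, fixed: grey base plate 140 (x) x 120 (y) x 8 mm, dark motor can, aluminium top plate 130 (x) x 90 (y) mm whose upper face is 45 mm above the table. Origin on the table on the shaft's axis; z up. The collar's brass set screw always points along +x of this frame, its arm along -x.
- shaft_top (a point): Centre of the upper end of the upright steel shaft, 109 mm above the table. Shaft diameter 16 mm; its upper 26 mm have one flat 3 mm deep (13 mm across flat and far side), painted red, with a short red line on the shaft end pointing to the flat. The resting collar's top is 30 mm below this point: fingertips can go to about 28 mm below it to pinch the shaft from above.
- shaft (a joint): Turn of the shaft in rad, counter-clockwise from above positive, without end stops: the direction in which the flat faces, measured from the stand's +x (the set screw's direction). 0 (or a full turn) = flat faces the set screw. It turns stiffly (0.05 N m) and stays where it is left.
- collar_center (a point): Centre of the blue collar: ring 40 mm across, 16 high around the shaft; at rest 71 mm above the table, on a dark spacer (25 across, 18 high) on the top plate, shaft end 38 above it. Brass set screw, 9 across, stands 5 mm out to stand +x; a 12 mm wide arm reaches 51 mm to -x with a guide rod down into the stand, so it cannot turn. Its sides at stand +y and -y are free to pinch from above.
- collar (a joint): Height in m of the collar above its rest, 0 to 0.05, along the shaft, about 0.12 kg; it drops if not held. Set screw at the flat: 0.015 to 0.031 (at 0.030 the collar's top is level with the shaft's end; the flat runs upwards from 0.012).
- controller: Grey motor controller box, fixed, 110 (x) x 120 (y) x 45 mm high, origin on the table under its centre, which is also the knob's axis.
- knob_grip (a point): On the axis of the black knob, half-way up its grip bar, 68 mm above the table. The bar is 44 mm long, 12 mm thick and 28 mm high (from 52 to 80 mm above the table) and lies along the controller's x when at rest; a white line marks its +x end.
- knob (a joint): Turn of the knob in rad, clockwise from above positive: 0 at rest, 1.1 at its stop (at the red mark). A spring of about 0.07 N m returns it when let go.
- driver: Bystander, leave alone: screwdriver with yellow handle lying on the table, about 190 long (mm); origin at the centre of its underside.
- threadlock: Bystander, leave alone: small red bottle with a black cap, 32 across and 85 tall, standing on the table (mm); origin at the centre of its underside.
- tape_roll: Bystander, leave alone: yellow roll of tape, 80 across, 20 high, lying flat (mm); origin at the centre of its underside.
- parts_tray: Bystander, leave alone: white two-pocket tray 160 x 110 x 25 (mm); origin at the centre of its underside.
- drone_frame: Bystander, leave alone: black flat X-shaped drone frame, about 150 x 140 x 6 (mm); origin at the centre of its underside.
- pliers: Bystander, leave alone: blue-handled pliers, about 140 long, lying on the table (mm); origin at the centre of its underside.
- rotor_a: Bystander, leave alone: small red motor rotor, 29 across, 33 tall, in the tray (mm); origin at the centre of its underside.
- rotor_b: Bystander, leave alone: second small red motor rotor, as rotor_a (mm); origin at the centre of its underside.
Things that resemble listed ones, but are neither listed nor needed, are in the scene too. What is shaped like the controller but green is not meant. What is shaped like the stand but green is not meant.

How it is judged:
On the way, in this order (a step that is already met when the one before it is completed fails the run):
1. the knob is twisted to its stop (value of joint knob above 1.03 rad), for 0.1 s.
2. the knob is let go and has sprung back (value of joint knob below 0.1 rad and contact force between the fingers and knob below 0.1 N), for 0.2 s.
3. the shaft's flat faces the set screw and the shaft is let go ((value of joint shaft between -0.2 and 0.2 rad or value of joint shaft between 6.0832 and 6.4832 rad or value of joint shaft between -6.4832 and -6.0832 rad) and contact force between the fingers and shaft below 0.1 N), for 0.2 s.
4. the collar is raised to the flat, held by the fingers (value of joint collar between 0.015 and 0.031 m and contact force between the fingers and collar above 1 N), for 0.2 s.
At the end, for the whole second after the job is handed in: Gripper still holding the collar, at rest, 15 to 31 mm above its rest (top at most 1 mm above the shaft end); flat facing the set screw within 0.2 rad; knob back within 0.1 rad and untouched; no bystander moved over 30 mm (all of step 4 and (value of joint shaft between -0.2 and 0.2 rad or value of joint shaft between 6.0832 and 6.4832 rad or value of joint shaft between -6.4832 and -6.0832 rad) and value of joint knob below 0.1 rad and velocity of joint collar between -0.01 and 0.01 m/s and contact force between the arm and knob below 0.1 N); the arm keeps its last pose, push and grip.
It fails at once if a bystander is moved more than 30 mm (distance of any of driver, threadlock, tape_roll, parts_tray, drone_frame, pliers, rotor_a, rotor_b from where it was at the start of the episode above 0.03 m).
It also fails if it takes over 64 s, if anything falls off the work surface, if the arm or the gripper's body presses on something with over 40 N, if the wrist force passes 120 N, or if a joint passes its speed limit or range.

### The arm

A 7-joint arm with a two-finger parallel gripper is mounted at the origin on the work surface. World frame = base frame: x ahead of the robot, y to its left, z up, the work surface at z = 0. Lengths are in m, angles in rad, forces in N, time in s.
With the tool pointing down it reaches from about 0.425 to 0.875 m from the base axis. Payload 4.7 kg.
Tool frame: the origin (TCP) lies between the finger pads; the fingertips stand 8 mm ahead of it and the grasp point (between the pads) lies 11 mm behind it; z points along the fingers, y is the direction in which the jaws open and shut (so a half turn about z gives the same grasp; the last joint's range is limited). The gripper opens to 87 mm and grips with 3 to 60 N. Pads are 19 mm wide; open, the fingers measure 117 mm over their backs; the gripper's body (75 mm by 190 mm) begins 51 mm behind the grasp point.
Start: joints at [1.167, 0.321, -0.07, 1.45, 0.023, 1.371, -0.057], TCP at [0.264, -0.594, 0.231] pointing down, gripper open.
Joint ranges: [-2.86, 2.86], [-0.3, 2.09], [-1.38, 1.24], [0.06, 2.45], [-1.56, 4.7], [0.09, 2.05], [-2.69, 2.69]. Speed limits (rad/s): [2.57, 2.57, 3.14, 3.14, 3.14, 3.14, 3.14].

### API

Orientations are given as a rotation vector (axis times angle).
In Python, from bench import ctrl, optics, ticket gives the robot as it stands.
- The arm moves only by the tool play_rows, never from a script. Its argument "motion" is a list of rows, each a list of 5 numbers: the closure, from 0 (fully open) to 1 (shut), then the shift along the tool's x, y, z in cm, then the turn about the tool's z in rad. In form: [[jaw, tx, ty, tz, spin], ...]. A call has 1 to 20 rows; each row shifts and turns the commanded pose from where the row before left it, along the tool's axes as they then stand; what a row does not reach is not made up. A row lasts 1/8 s, in which the tool goes at most 62.5 mm and 10.7 degrees, less where a joint would pass 70% of its speed; a pose out of reach is approached as far as the arm can. A call is refused whole if a number of a shift passes 6.25 or a number of a turn 0.188, either way. A call with a gripper value outside its range is refused whole. The fingers move at their own pace and stop on an object; "force" is the grip in N (left out, the last holds). Time passes only in rows, so rows that do not move let the fingers close. It gives the time, the measured TCP pose, the force and the opening at its end, in the units of the state.
- ctrl.get_state(): the state, without advancing time (a new reading comes with each control period).
- optics.get_image(name): name is "side" or "top"; returns the picture (384x512x3 uint8, red, green, blue); there is no depth.
- optics.calibration(name): a dict with "K" (3x3 intrinsics, pixels), "pose" (4x4, takes a point from camera to world coordinates). Camera axes: x right, y down, z forward; pixel columns grow to the right and rows downward; lengths in m; the calibration is good to about 2 mm. A picture is of the moment at which its call begins. calibration takes no time and is no camera call.
- ticket.close_job(): hands the job in, once; it reports no verdict.
The state is a dict: "time": time; "joint_positions": joint angles; "qd": joint speeds; "joint_torque": joint torques, N m; "position": TCP position; "tool_rot": TCP orientation; "ft_force": force on the tool from outside, world axes, zero at the start; "torque": the same for the moment, N m; "grip_width": opening from 0.0 (shut) to 1.0 (fully open).
Only numpy, scipy, OpenCV 4.12 (cv2) and the standard library are available. Lean on these libraries where they do the work, as an engineer would, in place of code of your own. Each camera call takes 0.05 s, during which the arm holds its last target.

## Working session

There is one attempt and no reset: what is moved stays moved. The work goes in short steps, Python scripts to look and compute and a tool call to move; the robot and the scene stay as the last step left them, time stands still between calls to the robot, and variables do not carry over. Pictures are saved under pics/ and viewed, and the job is handed in when it is done.

Besides the shell and the picture viewer there is one more tool, called after "Call:" as name(argument=value, ...), one argument or row to a line, values as JSON. play_rows: Moves the arm, as the interface text tells. Its arguments: {"type":"object","properties":{"motion":{"type":"array"},"force":{"type":"number"}},"required":["motion"]}

```bash
mkdir -p pics; cat > h.py <<'E'
import numpy as np, cv2
from bench import ctrl, optics, ticket
def snap(n,f):
    im=optics.get_image(n); cv2.imwrite(f'pics/{f}.png',im[:,:,::-1]); return im
def crop(src,f,x0,y0,x1,y1,s):
    im=cv2.imread(f'pics/{src}.png')[y0:y1,x0:x1]; cv2.imwrite(f'pics/{f}.png',cv2.resize(im,None,fx=s,fy=s,interpolation=cv2.INTER_CUBIC))
def proj(n,p):
    c=optics.calibration(n);T=np.linalg.inv(c['pose']);p=np.atleast_2d(p);q=p@T[:3,:3].T+T[:3,3];q=q@np.array(c['K']).T;return q[:,:2]/q[:,2:]
def unz(n,uv,z):
    c=optics.calibration(n);P=np.array(c['pose']);d=P[:3,:3]@np.linalg.inv(c['K'])@np.array([*uv,1.]);return P[:3,3]+d*(z-P[2,3])/d[2]
E
python3 - <<'E'
from h import *
for n in('top','side'):
    snap(n,n+'0'); c=optics.calibration(n); print(n,np.round(c['K'],1).tolist(),np.round(c['pose'],3).tolist())
s=ctrl.get_state(); print({k:np.round(v,3) for k,v in s.items()})
E
```

```text
top [[444.1, 0.0, 254.0], [0.0, 444.1, 190.7], [0.0, 0.0, 1.0]] [[0.021, -0.997, 0.07, 0.454], [-0.999, -0.019, 0.026, -0.005], [-0.024, -0.07, -0.997, 1.401], [0.0, 0.0, 0.0, 1.0]]
side [[355.7, 0.0, 260.8], [0.0, 355.7, 184.6], [0.0, 0.0, 1.0]] [[-0.923, -0.212, 0.321, 0.178], [-0.384, 0.513, -0.768, 0.863], [-0.002, -0.832, -0.555, 0.719], [0.0, 0.0, 0.0, 1.0]]
{'time': np.float64(0.1), 'joint_positions': array([ 1.167,  0.322, -0.07 ,  1.452,  0.023,  1.371, -0.057]), 'qd': array([-0.   , -0.003, -0.   , -0.003, -0.   , -0.   , -0.001]), 'joint_torque': array([ 0.0000e+00, -4.9257e+01, -4.0600e-01, -3.1340e+01, -6.4000e-02,
        4.0000e-02,  0.0000e+00]), 'position': array([ 0.264, -0.594,  0.23 ]), 'tool_rot': array([-3.072e+00, -6.510e-01,  1.000e-03]), 'ft_force': array([-0.282,  0.922,  0.367]), 'torque': array([0.019, 0.004, 0.029]), 'grip_width': np.float64(1.0)}
```

View pics/top0.png

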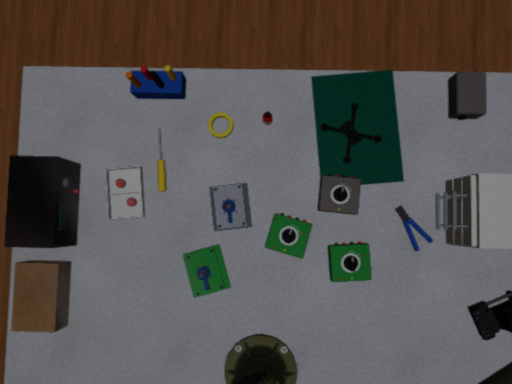

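View pics/side0.png

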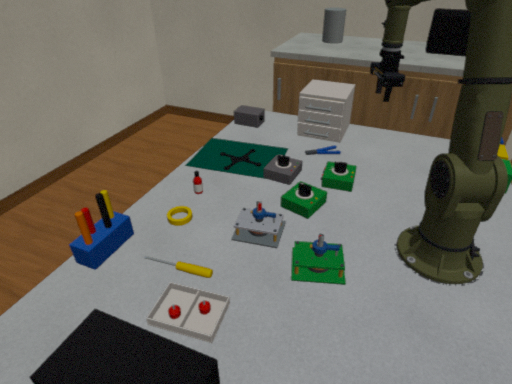

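Top view: the candidate controllers are grey (340,194), green (289,235) and green (350,262). The candidate stands are grey (230,206) and green (206,271). The grey ones match the description because the green ones are explicitly excluded. I'll confirm this in enlarged crops.

```bash
python3 - <<'E'
from h import *
im=cv2.imread('pics/top0.png'); s=cv2.imread('pics/side0.png')
f=lambda a,x,y,w,h:cv2.resize(a[y:y+h,x:x+w],(400,300),interpolation=cv2.INTER_CUBIC)
cv2.imwrite('pics/crops0.png',np.vstack([np.hstack([f(im,200,177,60,45+15),f(im,310,168,60,60)]),np.hstack([f(s,225,192,72,54),f(s,255,145,60,45)])]))
E
```

```text
(no output)
```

View pics/crops0.png

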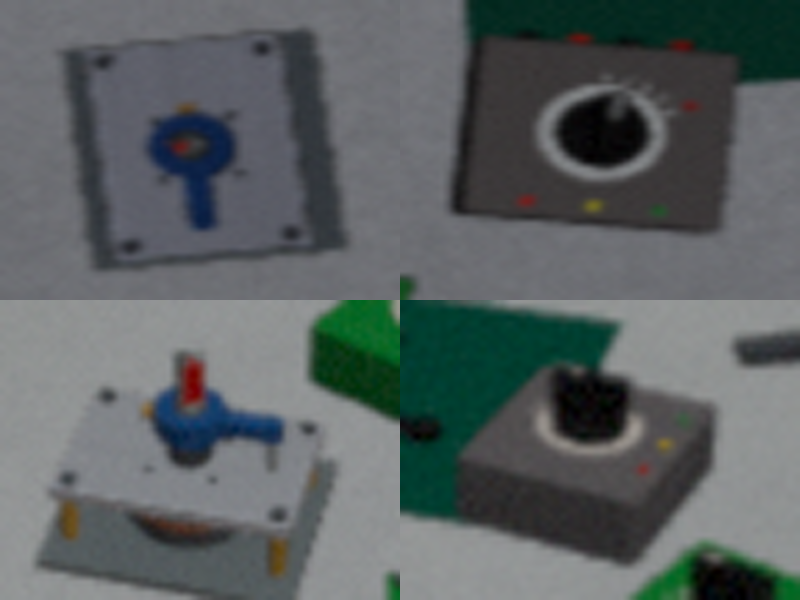

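The crops confirm it. The grey stand has its brass screw towards the top of the image, its arm towards the bottom, and the red flat on the image left. The grey controller has its white line pointing up in the image. Next I'll measure both precisely.

```bash
python3 - <<'E'
from h import *
def g(src,x,y,w,h,s,o):
    im=cv2.resize(cv2.imread(f'pics/{src}.png')[y:y+h,x:x+w],None,fx=s,fy=s,interpolation=cv2.INTER_CUBIC)
    im=cv2.convertScaleAbs(im,alpha=1.5)
    for i in range(0,w,5):
        cv2.line(im,(i*s,0),(i*s,6 if i%10 else 14),(0,255,255),1)
        if i%10==0: cv2.putText(im,str(x+i),(i*s+2,24),0,.4,(0,255,255),1)
    for i in range(0,h,5):
        cv2.line(im,(0,i*s),(6 if i%10 else 14,i*s),(0,255,255),1)
        if i%10==0: cv2.putText(im,str(y+i),(16,i*s+4),0,.4,(0,255,255),1)
    cv2.imwrite(f'pics/{o}.png',im)
g('top0',205,178,50,60,10,'ts'); g('top0',312,168,55,52,11,'tc')
g('side0',228,195,65,55,11,'ss'); g('side0',258,145,50,42,14,'sc')
E
```

```text
(no output)
```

View pics/ts.png

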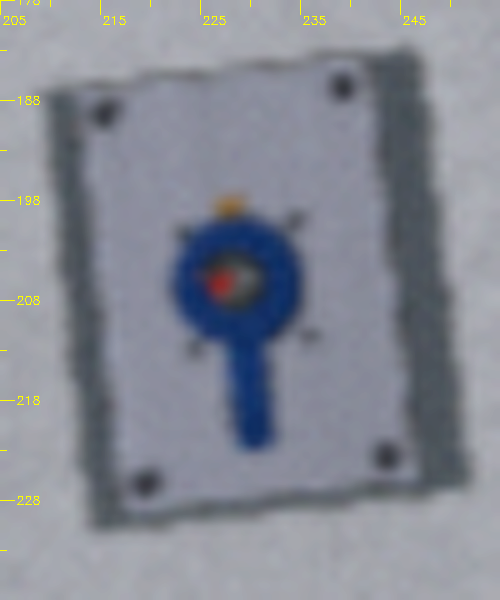

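View pics/tc.png

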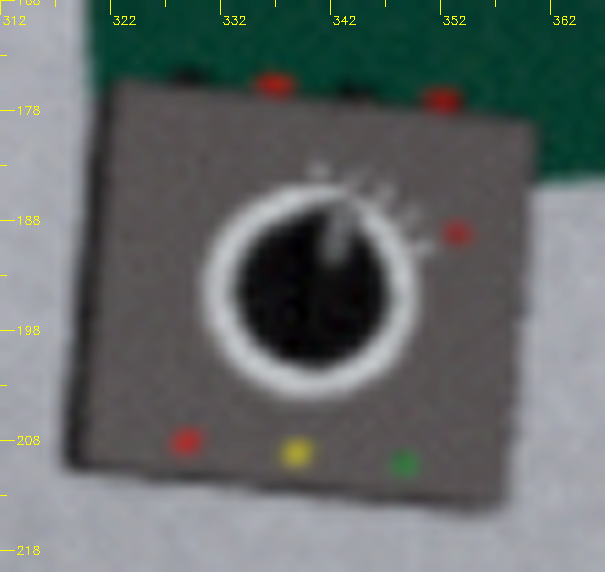

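View pics/ss.png

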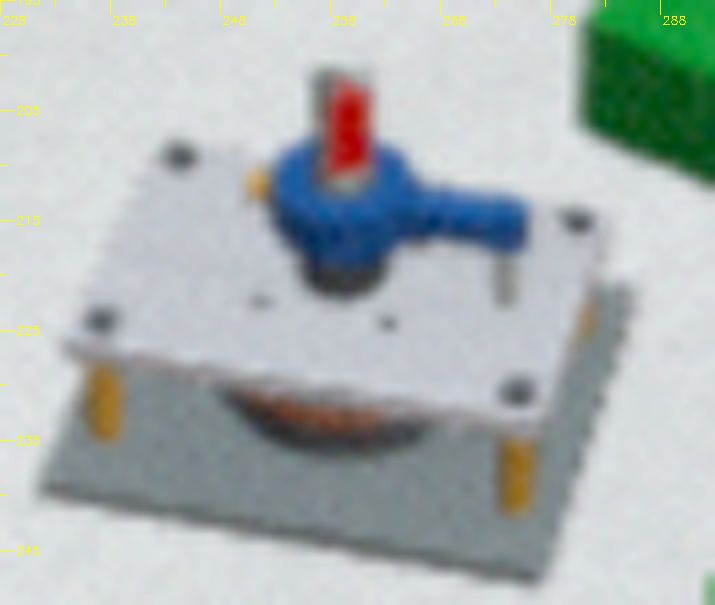

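View pics/sc.png

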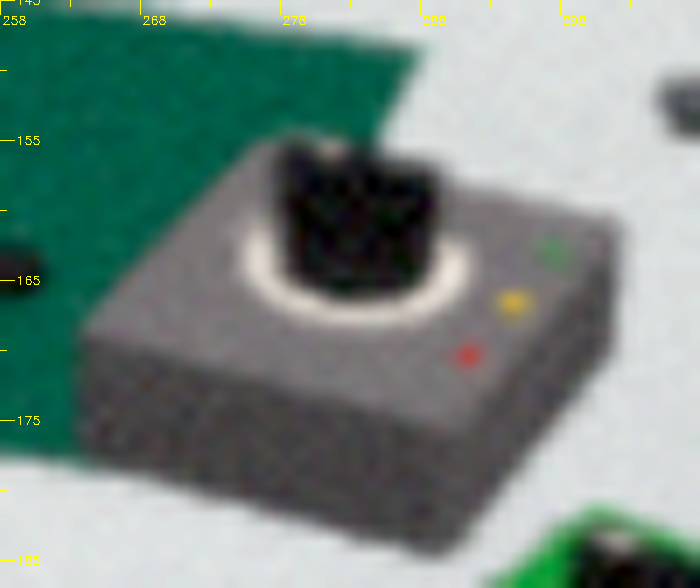

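```bash
cat > fit.py <<'E'
from h import *
from scipy.optimize import least_squares
def fit(obs,x0):
    def r(p):
        c,s=np.cos(p[2]),np.sin(p[2]); o=[]
        for n,l,uv in obs:
            w=np.array([p[0]+c*l[0]-s*l[1],p[1]+s*l[0]+c*l[1],l[2]]); o.append(proj(n,w)[0]-uv)
        return np.ravel(o)
    f=least_squares(r,x0,loss='soft_l1'); return f.x,r(f.x).reshape(-1,2)
h=.045
C=[('top',(.055,.06,h),(322.5,175.5)),('top',(.055,-.06,h),(360.6,179)),('top',(-.055,-.06,h),(357.6,214)),('top',(-.055,.06,h),(319.5,210.5)),
('side',(.055,.06,h),(264,169)),('side',(-.055,.06,h),(290.7,176.5)),('side',(-.055,-.06,h),(302,160.3)),('top',(0,0,.05),(340.2,194.5))]
C=[]+C[:0]+C
S=[('top',(.07,.06,.008),(210,187)),('top',(.07,-.06,.008),(246.6,183)),('top',(-.07,-.06,.008),(252,226.3)),('top',(-.07,.06,.008),(214.4,230.5)),
('top',(0,0,.079),(228.7,206.3)),('top',(0,0,.109),(228.3,206)),('side',(0,0,.109),(259.2,201.8)),('side',(.07,.06,.008),(231.6,239.7)),('side',(-.07,.06,.008),(277.2,248)),
('side',(.065,.045,.045),(233.9,226.7)),('side',(-.065,.045,.045),(277,233.5))]
for n,o,z in(('ctrl',C,.045),('stand',S,.0)):
    # controller: top face corners order found from image
    uv=[340,194.5] if n=='ctrl' else [229,206]
    g=unz('top',uv,.05); x,r=fit(o,[g[0],g[1],0]); print(n,np.round(x,4)); print(np.round(r,1).tolist())
E
python3 fit.py
```

```text
ctrl [ 0.5418 -0.2318 -0.073 ]
[[-1.0, -0.6], [0.3, -0.5], [0.5, 0.5], [-1.0, 0.3], [-0.6, -1.2], [0.4, -1.6], [1.3, -0.4], [-0.2, 0.0]]
stand [0.4992 0.104  0.1338]
[[-1.0, -0.1], [0.1, -0.4], [-0.3, 0.6], [-0.7, 0.7], [-0.3, -0.3], [-0.7, -0.4], [0.2, 0.2], [-0.3, -1.9], [0.5, -1.7], [0.1, -1.5], [0.5, -0.7]]
```

```bash
cat > plan.py <<'E'
from h import *
from scipy.spatial.transform import Rotation as R
def st():
    s=ctrl.get_state(); Rm=R.from_rotvec(s['tool_rot']).as_matrix(); return s,np.array(s['position']),Rm
def yaw(Rm): return np.arctan2(Rm[1,1],Rm[0,1])  # world yaw of tool y (jaw axis)
def to(x,y,z):
    s,p,Rm=st(); return np.round(Rm.T@(np.array([x,y,z])-p)*100,2)
def rep():
    s,p,Rm=st(); print('t',round(float(s['time']),2),'p',np.round(p,4),'jaw yaw',round(yaw(Rm),3),'tilt',np.round(Rm[:,2],3),'q7',round(s['joint_positions'][6],3),'F',np.round(s['ft_force'],1),'M',np.round(s['torque'],2),'w',round(float(s['grip_width']),3))
E
python3 - <<'E'
from plan import *
rep(); s,p,Rm=st(); print(Rm.round(3)); print(np.degrees(np.arctan2(p[1],p[0])))
print(to(.5418,-.2318,.23))
for n,(x,y) in dict(k=(.5418,-.2318),s=(.4992,.104)).items(): print(n,np.hypot(x,y),np.arctan2(y,x))
E
```

```text
t 0.1 p [ 0.2635 -0.5937  0.2296] jaw yaw -1.153 tilt [-0.001  0.002 -1.   ] q7 -0.057 F [-0.3  0.9  0.4] M [0.02 0.   0.03] w 1.0
[[ 0.914  0.406 -0.001]
 [ 0.406 -0.914  0.002]
 [-0.    -0.002 -1.   ]]
-66.06557831583605
[ 4.012e+01 -2.178e+01 -1.000e-02]
k 0.5893033853627518 -0.4042679004480257
s 0.5099182679606605 0.20539538918976738
```

Call:
play_rows(
  motion=[
    [0, 4.46, -2.42, 0, 0],
    [0, 4.46, -2.42, 0, 0],
    [0, 4.46, -2.42, 0, 0],
    [0, 4.46, -2.42, 0, 0],
    [0, 4.46, -2.42, 0, 0],
    [0, 4.46, -2.42, 0, 0],
    [0, 4.46, -2.42, 0, 0],
    [0, 4.46, -2.42, 0, 0],
    [0, 4.46, -2.42, 0, 0],
  ],
  force=40,
)

```text
time: 1.23
position: [0.5428, -0.2308, 0.2302]
tool_rot: [-3.073, -0.651, 0.001]
ft_force: [1.8, -0.6, 0.1]
grip_width: 0.999
```

Call:
play_rows(
  motion=[
    [0, 0, 0, 0, -0.177],
    [0, 0, 0, 0, -0.177],
    [0, 0, 0, 0, -0.177],
    [0, 0, 0, 0, -0.177],
    [0, 0, 0, 0, -0.177],
    [0, 0, 0, 0, -0.177],
    [0, 0, 0, 0, -0.177],
    [0, 0, 0, 0, -0.177],
    [0, 0, 0, 0, -0.177],
    [0, 0, 0, 0, -0.177],
    [0, 0, 0, 0, -0.177],
    [0, 0, 0, 0, -0.177],
    [0, 0, 0, 0, -0.177],
    [0, 0, 0, 0, -0.177],
    [0, 0, 0, 0, -0.177],
    [0, 0, 0, 0, 0],
  ],
)

```text
time: 3.22
position: [0.5419, -0.2322, 0.2301]
tool_rot: [-0.111, -3.139, -0.001]
ft_force: [0.2, -0.4, 0.1]
grip_width: 1.0
```

```bash
python3 - <<'E'
from plan import *
rep(); print(to(.5418,-.2318,.12)); snap('top','t1'); snap('side','s1')
crop('t1','t1c',290,150,390,240,8); crop('s1','s1c',230,110,320,190,8)
E
```

```text
t 3.23 p [ 0.5419 -0.2322  0.2301] jaw yaw 1.5 tilt [-0.001  0.    -1.   ] q7 1.744 F [ 0.2 -0.4  0.1] M [ 0.1  -0.12  0.01] w 1.0
[1.000e-02 3.000e-02 1.101e+01]
```

View pics/s1c.png

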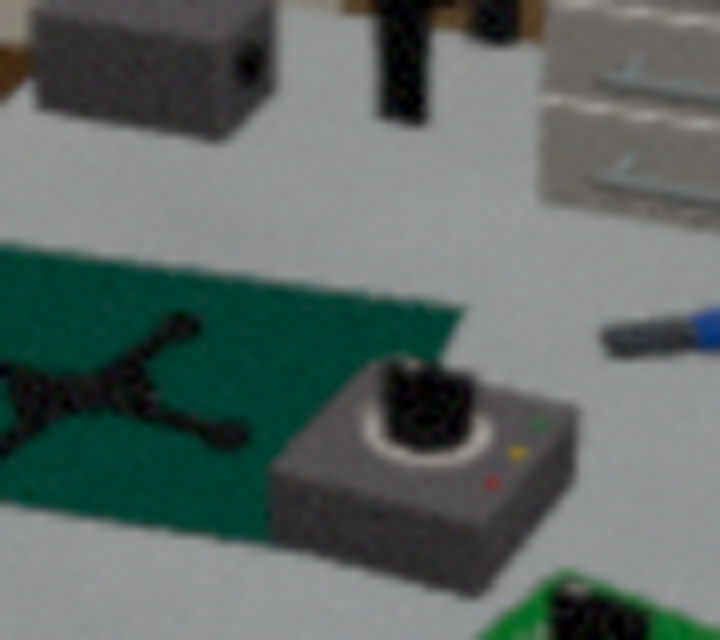

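View pics/t1c.png

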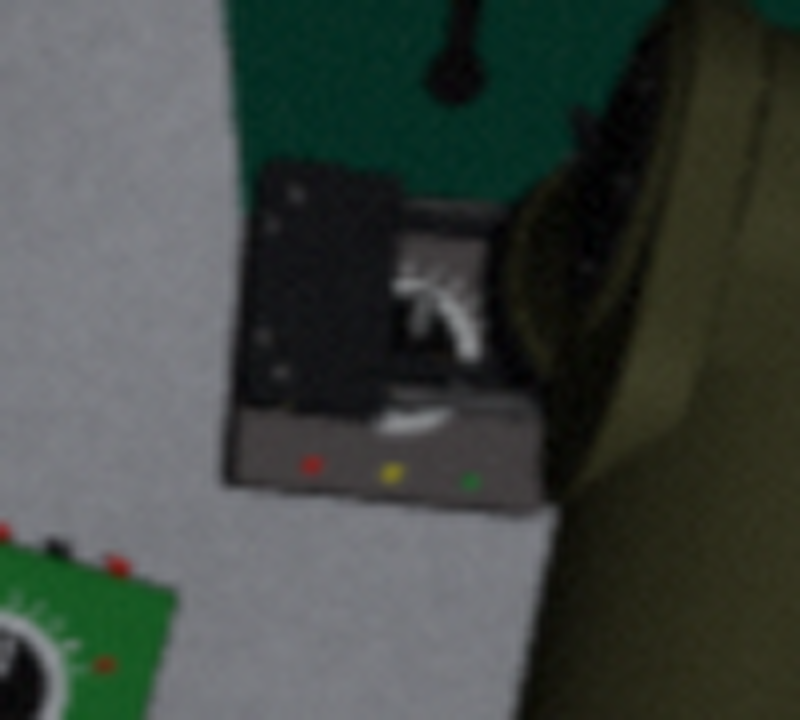

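The open gripper sits squarely over the grey controller's knob. I'll descend to about z 0.095 with the fingers straddling the knob, then check.

Call:
play_rows(
  motion=[
    [0, 0, 0, 4, 0],
    [0, 0, 0, 4, 0],
    [0, 0, 0, 3, 0],
    [0, 0, 0, 2.6, 0],
    [0, 0, 0, 0, 0],
  ],
)

```text
time: 3.95
position: [0.5405, -0.2316, 0.0924]
tool_rot: [-0.111, -3.135, -0.003]
ft_force: [-0.6, 0.2, 0.3]
grip_width: 1.001
```

```bash
python3 - <<'E'
from plan import *
rep(); print(to(.5418,-.2318,.064)); snap('side','s2')
crop('s2','s2c',230,110,330,190,8); print(proj('side',[[.5418,-.2318,.08]]))
E
```

```text
t 3.95 p [ 0.5405 -0.2316  0.0924] jaw yaw 1.5 tilt [-0.004  0.002 -1.   ] q7 1.684 F [-0.6  0.2  0.3] M [ 0.15 -0.12 -0.01] w 1.001
[-0.14 -0.02  2.84]
[[284.06995369 155.58829172]]
```

View pics/s2c.png

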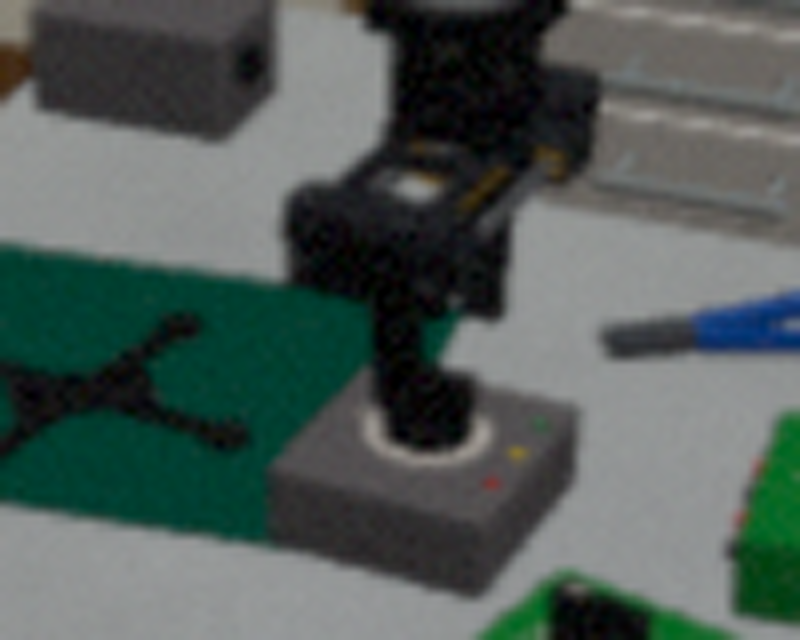

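The near finger stands at about (280,152), in front of the knob at (284,160), with the jaws straddling it and nothing touched. Now I'll go down and close.

Call:
play_rows(
  motion=[
    [0, -0.1, 0, 1.5, 0],
    [0, 0, 0, 1.3, 0],
    [0, 0, 0, 0, 0],
    [0, 0, 0, 0, 0],
  ],
)

```text
time: 4.5
position: [0.5434, -0.2323, 0.0667]
tool_rot: [0.108, 3.139, -0.0]
ft_force: [-0.2, -0.4, 0.1]
grip_width: 1.001
```

Call:
play_rows(
  motion=[
    [0.5, 0, 0, 0, 0],
    [1, 0, 0, 0, 0],
    [1, 0, 0, 0, 0],
    [1, 0, 0, 0, 0],
    [1, 0, 0, 0, 0],
    [1, 0, 0, 0, 0],
    [1, 0, 0, 0, 0],
  ],
  force=35,
)

```text
time: 5.38
position: [0.5432, -0.2323, 0.0665]
tool_rot: [-0.108, -3.14, 0.0]
ft_force: [-0.8, 0.1, 0.3]
grip_width: 0.286
```

```bash
python3 - <<'E'
from plan import *
rep(); print(to(.5418,-.2318,.064)); snap('side','s3')
crop('s3','s3c',230,110,330,190,8)
E
```

```text
t 5.38 p [ 0.5432 -0.2323  0.0665] jaw yaw 1.502 tilt [-0. -0. -1.] q7 1.668 F [-0.8  0.1  0.3] M [ 0.13 -0.09  0.01] w 0.286
[0.14 0.04 0.25]
```

View pics/s3c.png

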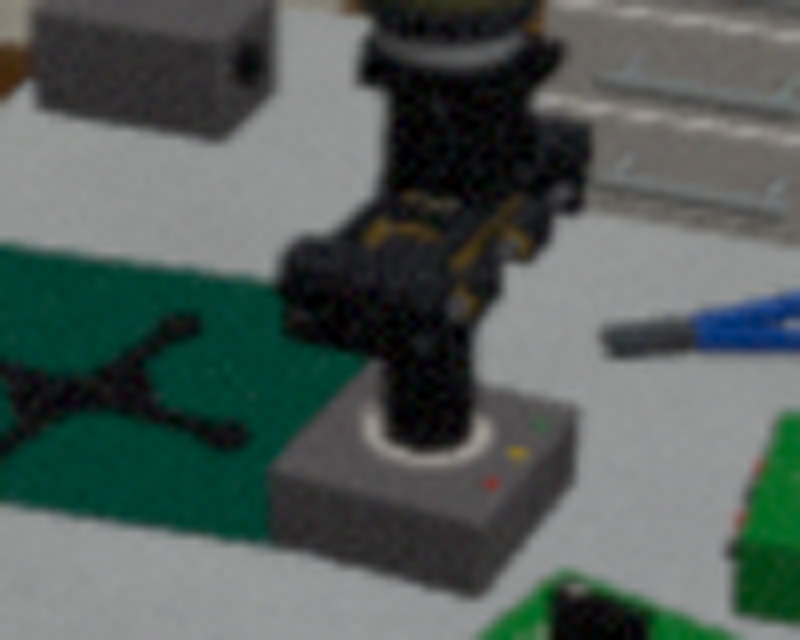

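Call:
play_rows(
  motion=[
    [1, 0, 0, 0.2, 0],
    [1, 0, 0, 0, 0],
    [1, 0, 0, 0, 0],
    [1, 0, 0, 0, 0],
  ],
)

```text
time: 5.92
position: [0.5436, -0.2309, 0.0651]
tool_rot: [0.108, 3.14, 0.002]
ft_force: [-1.2, 4.4, 5.6]
grip_width: 0.136
```

```bash
python3 - <<'E'
from plan import *
rep()
E
```

```text
t 5.92 p [ 0.5436 -0.2309  0.0651] jaw yaw 1.502 tilt [ 0.     0.001 -1.   ] q7 1.667 F [-1.2  4.4  5.6] M [ 0.96  0.16 -0.22] w 0.136
```

The jaws have closed to 11.8 mm, which is the 12 mm bar. Twisting clockwise.

Call:
play_rows(
  motion=[
    [1, 0, 0, 0, 0.13],
    [1, 0, 0, 0, 0.13],
    [1, 0, 0, 0, 0.13],
    [1, 0, 0, 0, 0.13],
    [1, 0, 0, 0, 0.13],
    [1, 0, 0, 0, 0.13],
    [1, 0, 0, 0, 0.13],
    [1, 0, 0, 0, 0.13],
    [1, 0, 0, 0, 0],
    [1, 0, 0, 0, 0],
  ],
)

```text
time: 7.18
position: [0.5446, -0.2294, 0.0651]
tool_rot: [1.65, 2.673, 0.005]
ft_force: [0.2, 6.5, 4.2]
grip_width: 0.137
```

```bash
python3 - <<'E'
from plan import *
rep()
E
```

```text
t 7.17 p [ 0.5446 -0.2294  0.0651] jaw yaw 0.465 tilt [ 0.002  0.003 -1.   ] q7 0.689 F [0.2 6.5 4.2] M [ 1.27 -0.27  0.12] w 0.137
```

Call:
play_rows(
  motion=[
    [1, 0, 0, 0, 0.06],
    [1, 0, 0, 0, 0.06],
    [1, 0, 0, 0, 0.04],
    [1, 0, 0, 0, 0],
    [1, 0, 0, 0, 0],
  ],
)

```text
time: 7.8
position: [0.5449, -0.2296, 0.0651]
tool_rot: [1.855, 2.534, 0.004]
ft_force: [1.7, 5.8, 3.7]
grip_width: 0.141
```

```bash
python3 - <<'E'
from plan import *
rep(); snap('top','t4'); crop('t4','t4c',290,150,390,240,8)
E
```

```text
t 7.8 p [ 0.5449 -0.2296  0.0651] jaw yaw 0.307 tilt [ 0.002  0.002 -1.   ] q7 0.54 F [1.7 5.8 3.7] M [ 1.14 -0.45  0.71] w 0.141
```

View pics/t4c.png

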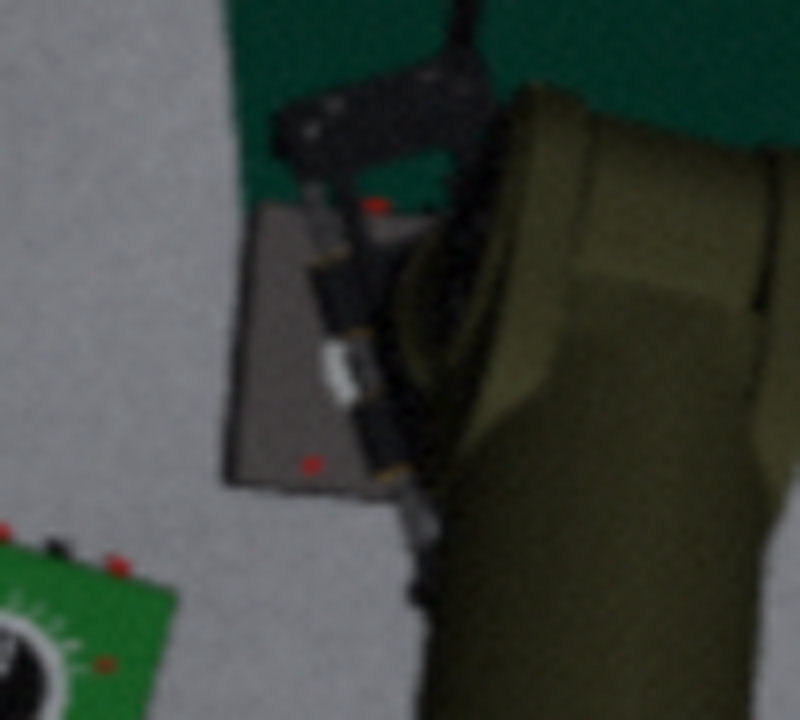

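The turn is 1.195 rad. Mz jumped from 0.12 to 0.71 N·m and the opening grew slightly, so the knob is against its stop. Releasing.

Call:
play_rows(
  motion=[
    [0, 0, 0, 0, 0],
    [0, 0, 0, 0, 0],
    [0, 0, 0, 0, 0],
    [0, 0, 0, 0, 0],
    [0, 0, 0, 0, 0],
    [0, 0, 0, 0, 0],
    [0, 0, 0, 0, 0],
    [0, 0, 0, 0, 0],
    [0, 0, 0, 0, 0],
  ],
)

```text
time: 8.98
position: [0.5432, -0.2323, 0.0646]
tool_rot: [1.862, 2.53, -0.0]
ft_force: [0.1, -0.9, 0.7]
grip_width: 0.986
```

Call:
play_rows(
  motion=[
    [0, 0, 0, -2, 0],
    [0, 0, 0, -4, 0],
    [0, 0, 0, -4, 0],
    [0, 0, 0, -3, 0],
    [0, 0, 0, -3, 0],
    [0, 0, 0, 0, 0],
  ],
)

```text
time: 9.72
position: [0.5451, -0.2326, 0.229]
tool_rot: [1.858, 2.525, 0.002]
ft_force: [-0.0, 1.2, 0.1]
grip_width: 1.0
```

```bash
python3 - <<'E'
from plan import *
rep(); print(to(.4992,.104,.23)); snap('side','s5'); crop('s5','s5c',230,110,330,190,8)
E
```

```text
t 9.72 p [ 0.5451 -0.2326  0.229 ] jaw yaw 0.302 tilt [ 0.006 -0.003 -1.   ] q7 0.589 F [-0.   1.2  0.1] M [-0.   -0.14 -0.02] w 1.0
[33.5   5.64 -0.24]
```

View pics/s5c.png

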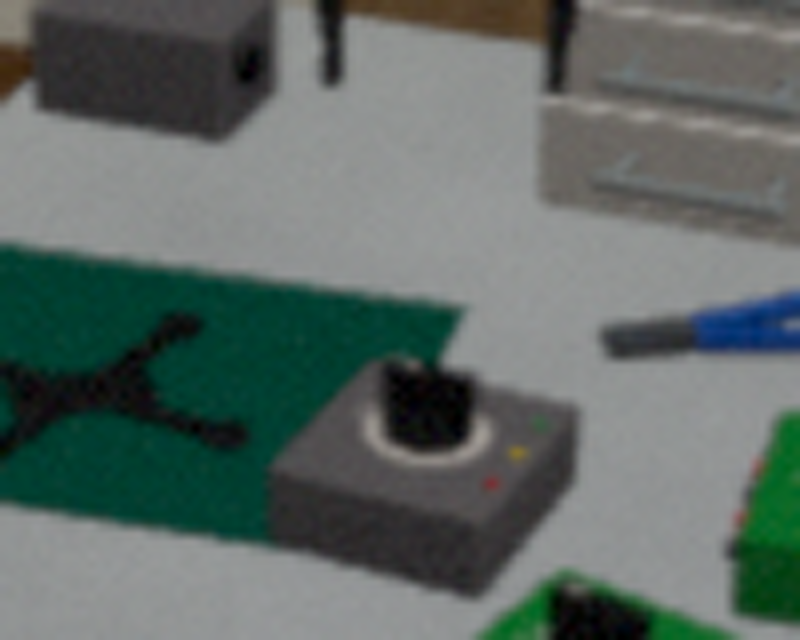

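The knob is back along x and free. Next I'll measure the flat's direction more accurately by averaging several frames.

```bash
python3 - <<'E'
from h import *
for n,(x,y,w,h) in dict(top=(214,192,30,24),side=(245,196,30,24)).items():
    a=np.mean([optics.get_image(n).astype(float) for _ in range(6)],0)
    np.save(f'pics/{n}avg.npy',a)
    c=np.clip(a[y:y+h,x:x+w,::-1]*1.5,0,255).astype(np.uint8)
    cv2.imwrite(f'pics/{n}z.png',cv2.resize(c,None,fx=22,fy=22,interpolation=cv2.INTER_CUBIC))
    red=np.clip(a[:,:,0]-np.maximum(a[:,:,1],a[:,:,2])-15,0,None); m=np.zeros_like(red); m[y:y+h,x:x+w]=1; 
    red=red*m; 
    if n=='top': red[:201]=0
    yy,xx=np.mgrid[:384,:512]; print(n,(red*xx).sum()/red.sum(),(red*yy).sum()/red.sum(), red.sum())
    print(np.round(red[y:y+h,x:x+w])[4:20].astype(int))
P=np.array([.4992,.104,.109])
for n in('top','side'):
  print(n,proj(n,[P,P-[0,0,.026]]))
  for t in (1.4,1.7,2.0,2.3,2.6): print(t,proj(n,[P+[.005*np.cos(t),.005*np.sin(t),0],P+[.005*np.cos(t),.005*np.sin(t),-.013]]).round(2).tolist())
E
```

```text
top 226.67121729237772 205.80773606370877 146.49999999999997
[[ 0  0  0  0  0  0  0  0  0  0  0  0  0  0  0  0  0  0  0  0  0  0  0  0
   0  0  0  0  0  0]
 [ 0  0  0  0  0  0  0  0  0  0  0  0  0  0  0  0  0  0  0  0  0  0  0  0
   0  0  0  0  0  0]
 [ 0  0  0  0  0  0  0  0  0  0  0  0  0  0  0  0  0  0  0  0  0  0  0  0
   0  0  0  0  0  0]
 [ 0  0  0  0  0  0  0  0  0  0  0  0  0  0  0  0  0  0  0  0  0  0  0  0
   0  0  0  0  0  0]
 [ 0  0  0  0  0  0  0  0  0  0  0  0  0  0  0  0  0  0  0  0  0  0  0  0
   0  0  0  0  0  0]
 [ 0  0  0  0  0  0  0  0  0  0  0  0  0  0  0  0  0  0  0  0  0  0  0  0
   0  0  0  0  0  0]
 [ 0  0  0  0  0  0  0  0  0  0  0  0  0  0  0  0  0  0  0  0  0  0  0  0
   0  0  0  0  0  0]
 [ 0  0  0  0  0  0  0  0  0  0  0  0  0  0  0  0  0  0  0  0  0  0  0  0
   0  0  0  0  0  0]
 [ 0  0  0  0  0  0  0  0  0  0  0  0  0  0  0  0  0  0  0  0  0  0  0  0
   0  0  0  0  0  0]
 [ 0  0  0  0  0  0  0  0  0  0  0  0 12 28  2  0  0  0  0  0  0  0  0  0
   0  0  0  0  0  0]
 [ 0  0  0  0  0  0  0  0  0  0  0  0 39 48  2  0  0  0  0  0  0  0  0  0
   0  0  0  0  
[... 1894 characters left out ...]
0  0  0  0  0  0  0  0  0  0  0  0  0  0  0  0  0
   0  0  0  0  0  0]
 [ 0  0  0  0  0  0  0  0  0  0  0  0  0  0  0  0  0  0  0  0  0  0  0  0
   0  0  0  0  0  0]]
top [[227.55594517 205.6238774 ]
 [228.28777738 205.94612402]]
1.4 [[225.88, 205.3], [226.26, 205.46]]
1.7 [[225.85, 205.81], [226.24, 205.97]]
2.0 [[225.98, 206.31], [226.37, 206.46]]
2.3 [[226.25, 206.74], [226.63, 206.89]]
2.6 [[226.64, 207.08], [227.02, 207.22]]
side [[259.40531354 202.02132643]
 [259.44184512 209.18974984]]
1.4 [[258.47, 202.9], [258.49, 206.51]]
1.7 [[258.94, 203.02], [258.96, 206.64]]
2.0 [[259.46, 203.06], [259.48, 206.68]]
2.3 [[259.97, 203.0], [259.99, 206.62]]
2.6 [[260.43, 202.86], [260.45, 206.47]]
```

View pics/topz.png

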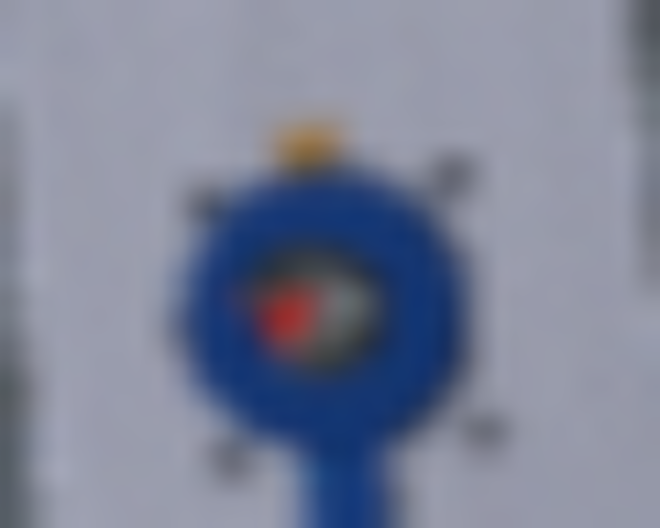

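View pics/sidez.png

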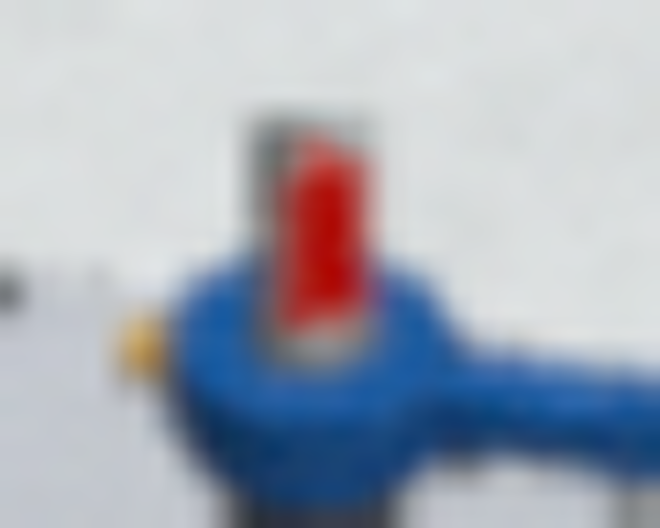

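The side view shows the red face offset 2.2 mm from the shaft's centre line, with an apparent width of 11.1 mm (pixels ~257.5–262). That puts the flat at about world azimuth 2.43 rad, or roughly +2.3 in the stand frame. I'll pinch across the flat with jaw yaw 2.43 and turn clockwise 2.3 to yaw 0.134.

```bash
python3 - <<'E'
from plan import *
rep(); print(to(.5003,.1055,.23))
E
```

```text
t 10.38 p [ 0.5432 -0.2322  0.2243] jaw yaw 0.302 tilt [-0.  0. -1.] q7 0.589 F [-0.  -0.1  0.2] M [-0.03 -0.1  -0.05] w 1.001
[33.52  5.96 -0.56]
```

Call:
play_rows(
  motion=[
    [0, 4.19, 0.745, 0, 0],
    [0, 4.19, 0.745, 0, 0],
    [0, 4.19, 0.745, 0, 0],
    [0, 4.19, 0.745, 0, 0],
    [0, 4.19, 0.745, 0, 0],
    [0, 4.19, 0.745, 0, 0],
    [0, 4.19, 0.745, 0, 0],
    [0, 4.19, 0.745, 0, 0],
    [0, 0, 0, 0, 0],
  ],
)

```text
time: 11.5
position: [0.4995, 0.11, 0.225]
tool_rot: [-1.853, -2.537, -0.002]
ft_force: [-0.2, -0.9, 0.8]
grip_width: 1.002
```

Call:
play_rows(
  motion=[
    [0, 0, 0, 0, -0.1775],
    [0, 0, 0, 0, -0.1775],
    [0, 0, 0, 0, -0.1775],
    [0, 0, 0, 0, -0.1775],
    [0, 0, 0, 0, -0.1775],
    [0, 0, 0, 0, -0.1775],
    [0, 0, 0, 0, -0.1775],
    [0, 0, 0, 0, -0.1775],
    [0, 0, 0, 0, -0.1775],
    [0, 0, 0, 0, -0.1775],
    [0, 0, 0, 0, -0.1775],
    [0, 0, 0, 0, -0.1775],
    [0, 0, 0, 0, 0],
  ],
)

```text
time: 13.12
position: [0.5006, 0.1045, 0.2245]
tool_rot: [1.307, -2.857, 0.001]
ft_force: [-0.3, 0.4, -0.0]
grip_width: 0.999
```

```bash
python3 - <<'E'
from plan import *
rep(); print(to(.5003,.1055,.13)); snap('side','s6');snap('top','t6'); crop('s6','s6c',200,150,300,230,8);crop('t6','t6c',180,160,280,240,8)
E
```

```text
t 13.12 p [0.5006 0.1045 0.2245] jaw yaw 2.429 tilt [-0. -0. -1.] q7 2.132 F [-0.3  0.4 -0. ] M [ 0.18 -0.04  0.02] w 0.999
[-0.06  0.09  9.45]
```

View pics/s6c.png

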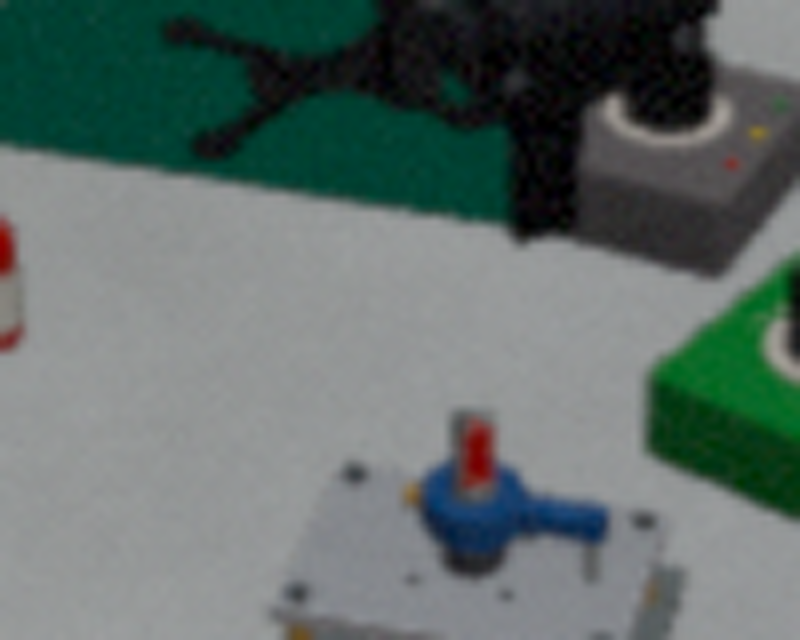

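View pics/t6c.png

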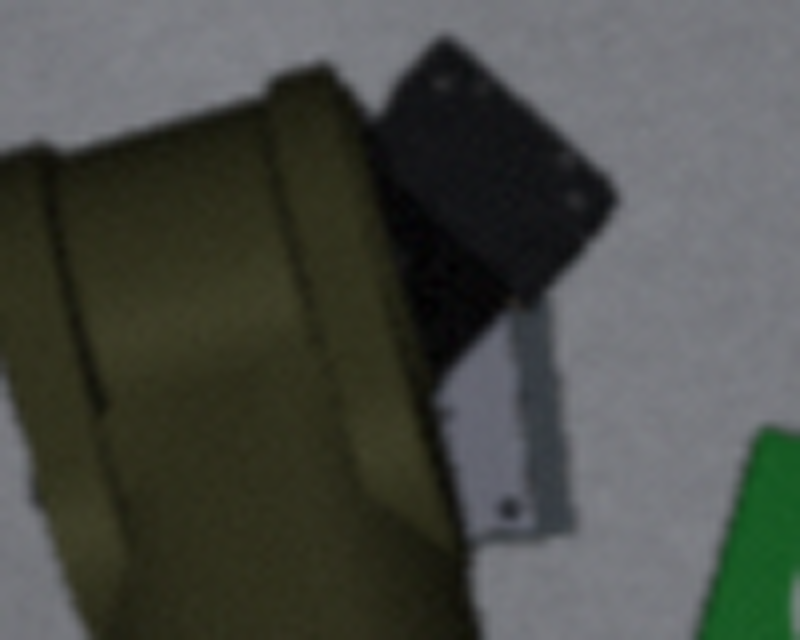

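Call:
play_rows(
  motion=[
    [0, 0, 0, 3, 0],
    [0, 0, 0, 3, 0],
    [0, 0, 0, 3, 0],
    [0, 0, 0, 2, 0],
    [0, 0, 0, 0, 0],
    [0, 0, 0, 0, 0],
  ],
)

```text
time: 13.98
position: [0.5011, 0.1056, 0.1154]
tool_rot: [-1.309, 2.854, -0.001]
ft_force: [0.5, 0.4, -0.1]
grip_width: 1.001
```

```bash
python3 - <<'E'
from plan import *
rep(); print(to(.5003,.1055,.092)); snap('side','s7'); crop('s7','s7c',210,160,310,240,8)
E
```

```text
t 13.97 p [0.5011 0.1056 0.1154] jaw yaw 2.431 tilt [ 0.001  0.    -1.   ] q7 2.055 F [ 0.5  0.4 -0.1] M [ 0.13 -0.03 -0.04] w 1.001
[0.06 0.05 2.34]
```

View pics/s7c.png

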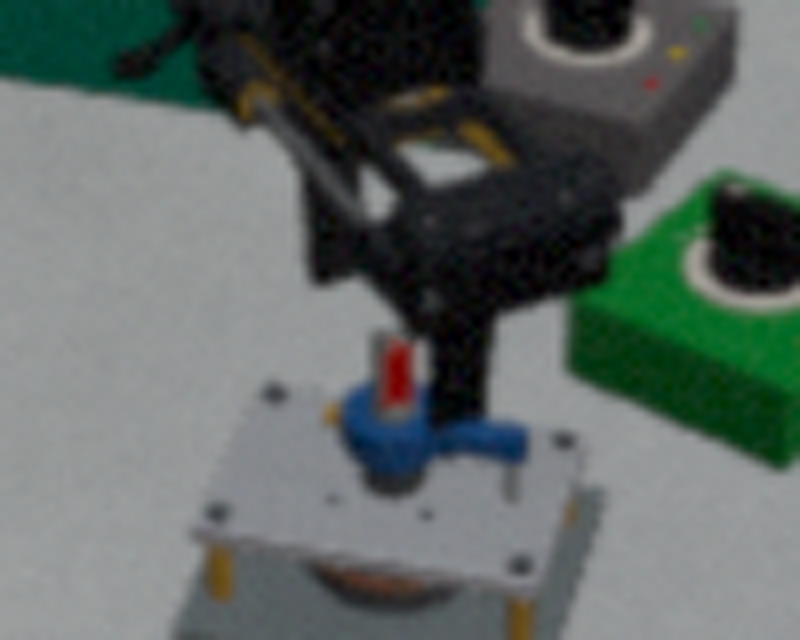

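The shaft stands between the open fingers, with the red flat facing the near finger at about (266,205). I'll go down 2.3 cm and close.

Call:
play_rows(
  motion=[
    [0, 0, 0, 1.3, 0],
    [0, 0, 0, 1.0, 0],
    [0, 0, 0, 0, 0],
    [0, 0, 0, 0, 0],
  ],
)

```text
time: 14.52
position: [0.5004, 0.1056, 0.0915]
tool_rot: [1.311, -2.855, -0.0]
ft_force: [0.6, 1.4, 0.2]
grip_width: 1.004
```

Call:
play_rows(
  motion=[
    [1, 0, 0, 0, 0],
    [1, 0, 0, 0, 0],
    [1, 0, 0, 0, 0],
    [1, 0, 0, 0, 0],
    [1, 0, 0, 0, 0],
    [1, 0, 0, 0, 0],
    [1, 0, 0, 0, 0],
    [1, 0, 0, 0, 0],
    [1, 0, 0, 0, 0],
    [1, 0, 0, 0, 0],
  ],
  force=25,
)

```text
time: 15.78
position: [0.502, 0.1041, 0.0916]
tool_rot: [-1.309, 2.853, -0.004]
ft_force: [4.8, -2.1, -2.3]
grip_width: 0.143
```

```bash
python3 - <<'E'
from plan import *
rep(); snap('side','s8'); crop('s8','s8c',210,160,310,240,8)
E
```

```text
t 15.78 p [0.502  0.1041 0.0916] jaw yaw 2.431 tilt [ 0.003 -0.001 -1.   ] q7 2.033 F [ 4.8 -2.1 -2.3] M [-0.31 -0.95 -0.05] w 0.143
```

View pics/s8c.png

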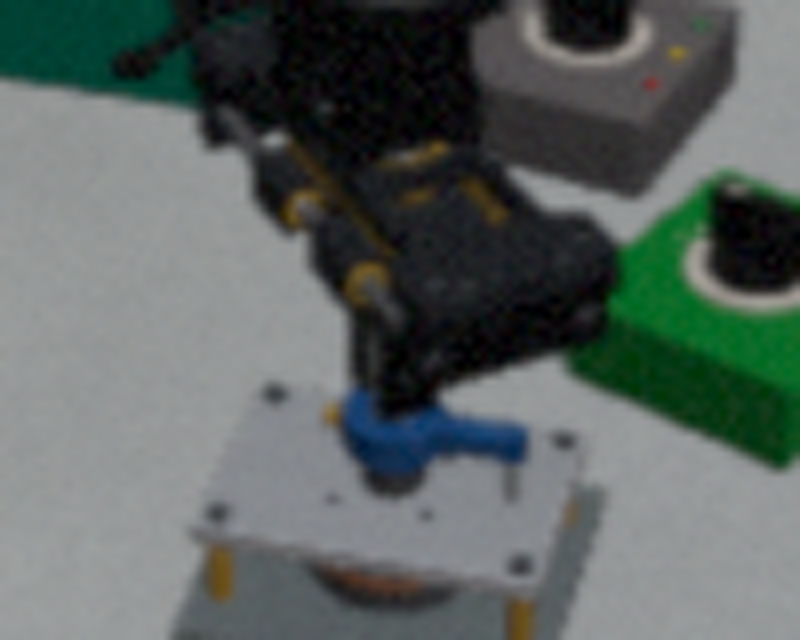

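The opening is 12.4 mm, so the pads sit squarely on the flat and the far side. Turning 2.3 rad clockwise.

Call:
play_rows(
  motion=[
    [1, 0, 0, 0, 0.15],
    [1, 0, 0, 0, 0.15],
    [1, 0, 0, 0, 0.15],
    [1, 0, 0, 0, 0.15],
    [1, 0, 0, 0, 0.15],
    [1, 0, 0, 0, 0.15],
    [1, 0, 0, 0, 0.15],
    [1, 0, 0, 0, 0.15],
    [1, 0, 0, 0, 0.15],
    [1, 0, 0, 0, 0.15],
    [1, 0, 0, 0, 0.15],
    [1, 0, 0, 0, 0.15],
    [1, 0, 0, 0, 0.15],
    [1, 0, 0, 0, 0.15],
    [1, 0, 0, 0, 0.15],
    [1, 0, 0, 0, 0.05],
    [1, 0, 0, 0, 0],
    [1, 0, 0, 0, 0],
  ],
)

```text
time: 18.08
position: [0.5003, 0.1065, 0.0916]
tool_rot: [-2.068, -2.364, -0.001]
ft_force: [-0.2, 3.5, -0.3]
grip_width: 0.14
```

```bash
python3 - <<'E'
from plan import *
rep()
E
```

```text
t 18.07 p [0.5003 0.1065 0.0916] jaw yaw 0.134 tilt [-0.     0.001 -1.   ] q7 -0.208 F [-0.2  3.5 -0.3] M [ 0.74 -0.01  0.04] w 0.14
```

Call:
play_rows(
  motion=[
    [0, 0, 0, 0, 0],
    [0, 0, 0, 0, 0],
    [0, 0, 0, 0, 0],
    [0, 0, 0, 0, 0],
    [0, 0, 0, 0, 0],
    [0, 0, 0, 0, 0],
    [0, 0, 0, 0, 0],
    [0, 0, 0, 0, 0],
  ],
)

```text
time: 19.08
position: [0.5004, 0.1055, 0.0915]
tool_rot: [2.07, 2.363, -0.0]
ft_force: [-0.3, 0.7, 0.2]
grip_width: 0.951
```

Call:
play_rows(
  motion=[
    [0, 0, 0, -1, 0],
    [0, 0, 0, -3, 0],
    [0, 0, 0, -4, 0],
    [0, 0, 0, -4, 0],
    [0, 0, 0, -2, 0],
    [0, 0, 0, 0, 0],
  ],
)

```text
time: 19.82
position: [0.5016, 0.1059, 0.2338]
tool_rot: [2.068, 2.361, 0.005]
ft_force: [-0.4, -0.0, -0.0]
grip_width: 0.998
```

```bash
python3 - <<'E'
from plan import *
rep(); snap('side','s9'); crop('s9','s9c',240,190,290,228,16)
E
```

```text
t 19.82 p [0.5016 0.1059 0.2338] jaw yaw 0.132 tilt [ 0.004  0.    -1.   ] q7 -0.146 F [-0.4 -0.  -0. ] M [ 0.03 -0.12 -0.  ] w 0.998
```

View pics/s9c.png

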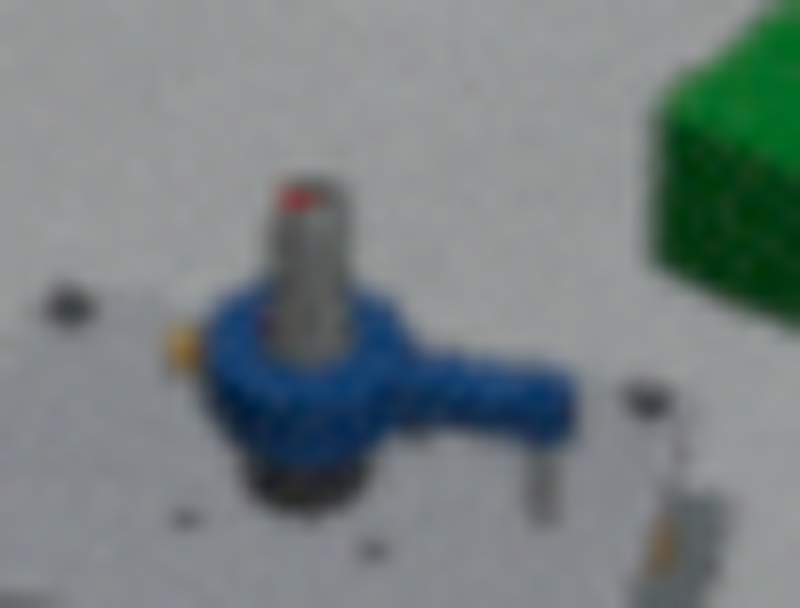

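The red end line at (258.5,202.5) now points left, towards the brass screw at (251.5,212). I'll move aside briefly to confirm this from the top, since the arm covers the view.

Call:
play_rows(
  motion=[
    [0, -4, 0, 0, 0],
    [0, -4, 0, 0, 0],
    [0, -4, 0, 0, 0],
    [0, -4, 0, 0, 0],
    [0, 0, 0, 0, 0],
    [0, 0, 0, 0, 0],
  ],
)

```text
time: 20.62
position: [0.5208, -0.0522, 0.2304]
tool_rot: [-2.068, -2.362, 0.001]
ft_force: [0.0, 0.7, 0.2]
grip_width: 0.998
```

```bash
python3 - <<'E'
from plan import *
rep()
a=np.mean([optics.get_image('top').astype(float) for _ in range(6)],0); np.save('pics/tafter.npy',a)
c=np.clip(a[192:226,210:250,::-1]*1.5,0,255).astype(np.uint8)
cv2.imwrite('pics/t10.png',cv2.resize(c,None,fx=17,fy=17,interpolation=cv2.INTER_CUBIC))
r=np.clip(a[:,:,0]-np.maximum(a[:,:,1],a[:,:,2])-15,0,None); r[:202]=0;r[211:]=0;r[:,:222]=0;r[:,236:]=0
yy,xx=np.mgrid[:384,:512]; print((r*xx).sum()/r.sum(),(r*yy).sum()/r.sum(),r.sum())
b=a[:,:,2]-a[:,:,0]; b[:190]=0;b[226:]=0;b[:,:218]=0;b[:,240:]=0; m=b>40
ys,xs=np.nonzero(m)
ring=unz('top',[xs[ys<213].mean(),ys[ys<213].mean()],.079)
arm=[ (xs[ys==v].mean(),v) for v in range(215,222)]
pa=np.array([unz('top',p,.075) for p in arm]); d=pa[0]-pa[-1]; print('arm pts',np.round(arm,1).tolist()); 
f=np.polyfit(pa[:,0],pa[:,1],1); print('arm yaw',np.arctan(f[0]))
br=(a[:,:,0]-a[:,:,2]); br[:190]=0;br[202:]=0;br[:,:222]=0;br[:,236:]=0;br[br<20]=0
print('screw px',(br*xx).sum()/br.sum(),(br*yy).sum()/br.sum())
for q in (.0,.134,.3):
  print(q,proj('top',[[.501,.105,.109],[.501+.005*np.cos(q),.105+.005*np.sin(q),.109],[.501+.022*np.cos(q),.105+.022*np.sin(q),.071]]).round(2).tolist())
E
```

```text
t 20.62 p [ 0.5208 -0.0522  0.2304] jaw yaw 0.133 tilt [-0.002  0.001 -1.   ] q7 0.162 F [0.  0.7 0.2] M [ 0.01 -0.15  0.01] w 0.998
227.46902654867256 204.5575221238938 112.99999999999999
arm pts [[229.0, 215.0], [229.0, 216.0], [229.5, 217.0], [230.0, 218.0], [230.0, 219.0], [230.0, 220.0], [230.0, 221.0]]
arm yaw 0.21894020192785973
screw px 227.5111561866126 198.0
0.0 [[227.23, 205.0], [227.27, 203.29], [228.48, 198.16]]
0.134 [[227.23, 205.0], [227.04, 203.3], [227.5, 198.21]]
0.3 [[227.23, 205.0], [226.76, 203.35], [226.31, 198.45]]
```

View pics/t10.png

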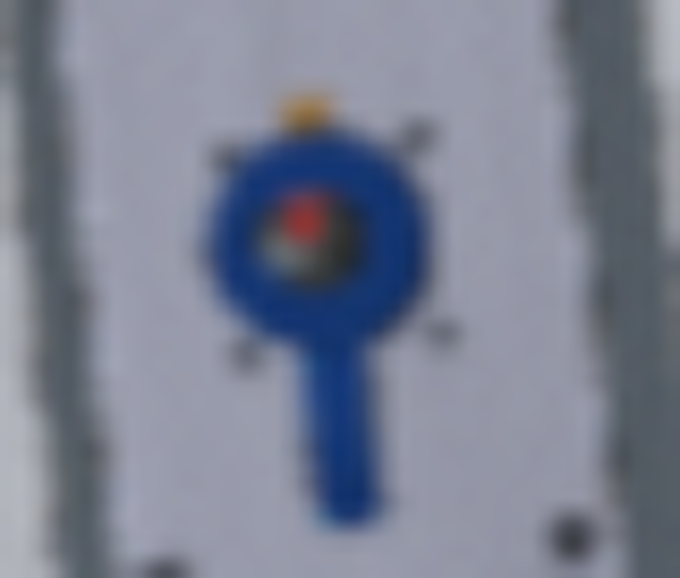

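From the top, the red line at (227.5,204.6) points at the brass screw at (227.5,198), so the flat faces the screw. Now for the collar: I'll go back over the shaft and put the jaws along stand y (yaw 1.705).

```bash
python3 - <<'E'
from plan import *
rep(); print(to(.501,.1052,.23))
E
```

```text
t 20.93 p [ 0.5215 -0.0521  0.2316] jaw yaw 0.134 tilt [ 0. -0. -1.] q7 0.162 F [ 0.5 -0.1 -0. ] M [ 0.01 -0.1  -0.01] w 0.999
[15.87  0.07  0.15]
```

Call:
play_rows(
  motion=[
    [0, 4, 0, 0, 0],
    [0, 4, 0, 0, 0],
    [0, 4, 0, 0, 0],
    [0, 3.87, 0.07, 0, 0],
    [0, 0, 0, 0, -0.175],
    [0, 0, 0, 0, -0.175],
    [0, 0, 0, 0, -0.175],
    [0, 0, 0, 0, -0.175],
    [0, 0, 0, 0, -0.175],
    [0, 0, 0, 0, -0.175],
    [0, 0, 0, 0, -0.175],
    [0, 0, 0, 0, -0.175],
    [0, 0, 0, 0, -0.171],
    [0, 0, 0, 0, 0],
    [0, 0, 0, 0, 0],
  ],
)

```text
time: 22.8
position: [0.5012, 0.1045, 0.2316]
tool_rot: [-0.204, 3.135, -0.0]
ft_force: [0.4, -0.6, 0.2]
grip_width: 1.001
```

```bash
python3 - <<'E'
from plan import *
rep(); print(to(.501,.1052,.062))
E
```

```text
t 22.8 p [0.5012 0.1045 0.2316] jaw yaw 1.701 tilt [ 0. -0. -1.] q7 1.422 F [ 0.4 -0.6  0.2] M [ 0.09 -0.1  -0.01] w 1.001
[1.000e-02 7.000e-02 1.696e+01]
```

Call:
play_rows(
  motion=[
    [0, 0, 0, 4, 0],
    [0, 0, 0, 4, 0],
    [0, 0, 0, 3, 0],
    [0, 0, 0, 1.5, 0],
    [0, 0, 0, 1.5, 0],
    [0, 0, 0, 1.5, 0],
    [0, 0, 0, 1.4, 0],
    [0, 0, 0, 0, 0],
    [0, 0, 0, 0, 0],
  ],
)

```text
time: 23.92
position: [0.5016, 0.1044, 0.0629]
tool_rot: [-0.207, 3.134, 0.0]
ft_force: [-0.2, -0.0, 1.1]
grip_width: 0.997
```

```bash
python3 - <<'E'
from plan import *
rep(); snap('side','s11'); crop('s11','s11c',210,160,310,240,8)
E
```

```text
t 23.93 p [0.5016 0.1044 0.0629] jaw yaw 1.703 tilt [ 0.001  0.    -1.   ] q7 1.334 F [-0.2 -0.   1.1] M [ 0.17 -0.09  0.03] w 0.997
```

View pics/s11c.png

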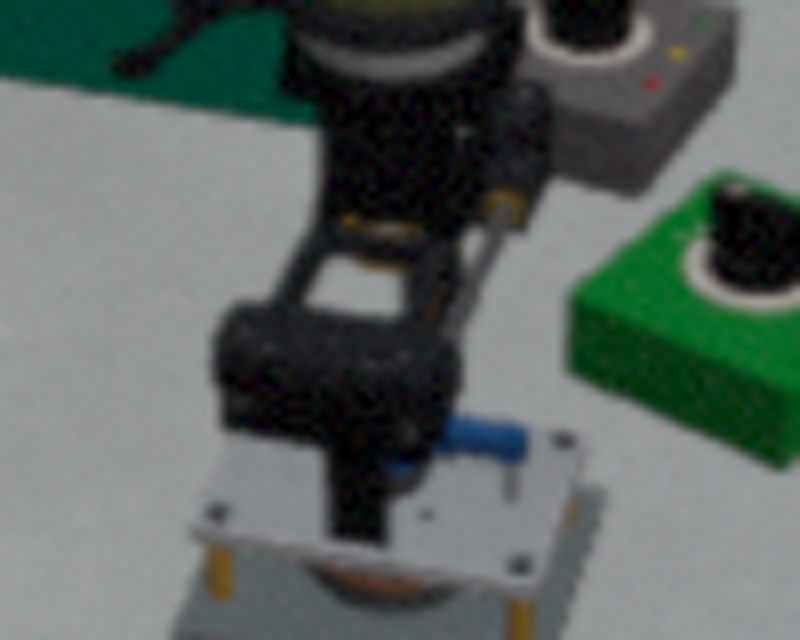

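The near finger is on the collar's +y side, clear of the plate and arm. Closing on the collar.

Call:
play_rows(
  motion=[
    [1, 0, 0, 0, 0],
    [1, 0, 0, 0, 0],
    [1, 0, 0, 0, 0],
    [1, 0, 0, 0, 0],
    [1, 0, 0, 0, 0],
    [1, 0, 0, 0, 0],
    [1, 0, 0, 0, 0],
    [1, 0, 0, 0, 0],
  ],
  force=20,
)

```text
time: 24.98
position: [0.5011, 0.1055, 0.0625]
tool_rot: [0.209, -3.135, -0.002]
ft_force: [-1.3, 5.8, 0.3]
grip_width: 0.454
```

```bash
python3 - <<'E'
from plan import *
rep()
E
```

```text
t 24.98 p [0.5011 0.1055 0.0625] jaw yaw 1.704 tilt [-0.     0.001 -1.   ] q7 1.334 F [-1.3  5.8  0.3] M [ 1.18 -0.02 -0.01] w 0.454
```

The jaws have closed to 39.5 mm, which is the collar. I'll relieve the side load and lift about 23 mm gently.

Call:
play_rows(
  motion=[
    [1, 0, 0.1, 0, 0],
    [1, 0, 0.1, 0, 0],
    [1, 0, 0, -0.2, 0],
    [1, 0, 0, -0.3, 0],
    [1, 0, 0, -0.3, 0],
    [1, 0, 0, -0.3, 0],
    [1, 0, 0, -0.3, 0],
    [1, 0, 0, -0.3, 0],
    [1, 0, 0, -0.3, 0],
    [1, 0, 0, -0.2, 0],
    [1, 0, 0, -0.1, 0],
    [1, 0, 0, 0, 0],
    [1, 0, 0, 0, 0],
  ],
)

```text
time: 26.6
position: [0.5011, 0.1057, 0.0854]
tool_rot: [0.207, -3.135, 0.001]
ft_force: [1.9, -4.3, -1.5]
grip_width: 0.456
```

```bash
python3 - <<'E'
from plan import *
rep(); snap('side','s12'); crop('s12','s12c',210,160,310,240,8); snap('top','t12')
E
```

```text
t 26.6 p [0.5011 0.1057 0.0854] jaw yaw 1.703 tilt [-0.    -0.001 -1.   ] q7 1.347 F [ 1.9 -4.3 -1.5] M [-0.78 -0.29 -0.03] w 0.456
```

View pics/s12c.png

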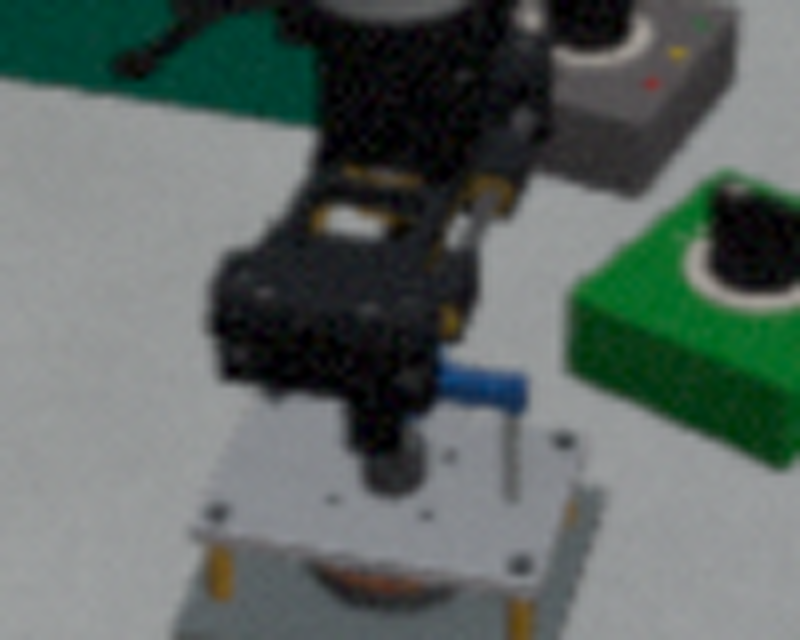

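The collar has come up with the jaws. The tool rose 22.9 mm, the arm end went from about (275,215) to (275,208.5), and the guide rod is exposed. I'll relieve the remaining side load slightly, let it settle and check.

Call:
play_rows(
  motion=[
    [1, 0, -0.08, 0, 0],
    [1, 0, 0, 0, 0],
    [1, 0, 0, 0, 0],
    [1, 0, 0, 0, 0],
    [1, 0, 0, 0, 0],
    [1, 0, 0, 0, 0],
  ],
)

```text
time: 27.45
position: [0.5011, 0.1057, 0.0855]
tool_rot: [0.208, -3.135, -0.0]
ft_force: [0.8, -2.1, -1.1]
grip_width: 0.459
```

```bash
python3 - <<'E'
from plan import *
rep(); a=cv2.imread('pics/s9.png').astype(float); snap('side','s13'); snap('top','t13'); b=cv2.imread('pics/s13.png').astype(float)
def armpos(im):
    m=(im[:,:,0]-im[:,:,2])>50; s=m[190:225,267:274]; yy=np.nonzero(s)[0]; return yy.mean()+190
da=armpos(a)-armpos(b); P=np.array([.453,.098,.07]); k=(proj('side',[P])-proj('side',[P+[0,0,.01]]))[0,1]; print('rise mm',da/k*10)
rep(); crop('s13','s13c',180,110,330,225,5)
E
```

```text
t 27.45 p [0.5011 0.1057 0.0855] jaw yaw 1.703 tilt [-0.  0. -1.] q7 1.349 F [ 0.8 -2.1 -1.1] M [-0.4  -0.27 -0.03] w 0.459
rise mm 22.152273974185142
t 27.55 p [0.5011 0.1057 0.0855] jaw yaw 1.703 tilt [-0.  0. -1.] q7 1.349 F [ 0.4 -2.7 -2.4] M [-0.42 -0.25 -0.05] w 0.454
```

View pics/s13c.png

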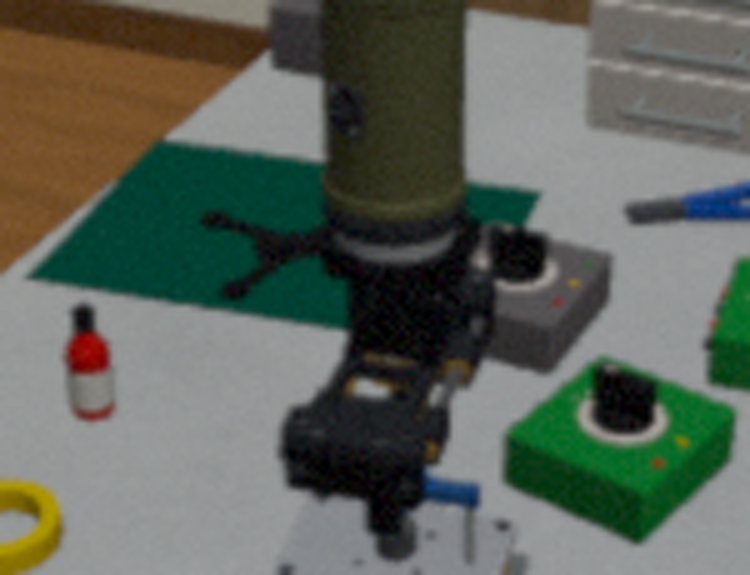

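View pics/t13.png

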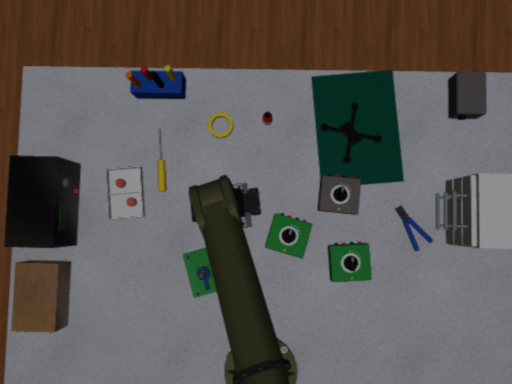

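The collar is measured about 22 mm up and the tool is steady. The knob is at rest and untouched at (340,194), and the bystanders sit where they were in the first picture. Handing in.

```bash
python3 - <<'E'
from plan import *
print(ticket.close_job()); rep()
E
```

```text
the job is handed in; nothing more can be done
None
the job is handed in; nothing more can be done
```

The job is handed in at 27.6 s, with the gripper still holding the collar raised at the flat. No verdict was reported.

- **Knob:** I gripped the bar of the grey controller's knob and turned it about 1.2 rad clockwise. The wrist moment jumped from 0.12 to 0.71 N·m at the stop. I then opened the jaws, and the pictures show the knob back at rest and untouched.
- **Shaft:** The flat started about 2.3 rad from the set screw. I pinched across it (12.4 mm opening), turned the shaft 2.3 rad clockwise and let go. In the top view the red end line then pointed at the brass screw. The shaft end was not visible in the last pictures, so I did not re-check its angle after gripping the collar.
- **Collar:** The jaws hold it at its ±y sides (about 40 mm opening, 20 N). The tool rose 22.9 mm and the picture gives 22.2 mm, against an allowed 15–31 mm. The tool pose did not change over the last readings, with a leftover side load of about 2–3 N.
- **Bystanders:** They look unmoved in the last top view compared with the first. I compared them by eye and did not measure them.

My initial position for the knob was about 2–3 mm off. The closing jaws took up that error.

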